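# Unhook the clip basket from under its sprung keeper

### The arm

A 6-joint arm with a two-finger parallel gripper is mounted at the origin on the work surface. World frame = base frame: x ahead of the robot, y to its left, z up, the work surface at z = 0. Lengths are in m, angles in rad, forces in N, time in s.
With the tool pointing down it reaches from about 0.275 to 0.825 m from the base axis. Payload 4.9 kg.
Tool frame: the origin (TCP) lies midway between the tips of the shut fingers; the grasp point (between the pads) lies 19 mm behind it (bot.grip_depth is the distance from the TCP to the grasp point, in m); y points along the fingers, x is the direction in which the jaws open and shut, and the axes are right-handed (so a half turn about y gives the same grasp; the last joint's range is limited). The gripper opens to 85 mm and grips with 20 to 120 N. Pads are 22 mm wide; open, the fingers measure 114 mm over their backs; the gripper's body (76 mm by 85 mm) begins 54 mm behind the grasp point. The pads swing forward as they close: fully open they stand 13 mm farther back than shut.
Start: joints at [1.206, 0.326, -0.193, 1.052, 0, 1.437], TCP at [0.126, 0.535, 0.231] pointing down, gripper open.
Joint ranges: [-2.65, 2.65], [-0.97, 1.79], [-1.3, 1.35], [-1.93, 2.1], [-1.47, 1.37], [-3.14, 3.14]. Speed limits (rad/s): [2.57, 2.57, 3.14, 3.14, 3.14, 3.14].

### API

Orientations are given as a unit quaternion [w, x, y, z].
In Python, from cell import bot gives the robot as it stands. Calls block until the motion is done:
- bot.move_pose(position, orientation): joint-space move of the TCP to a pose.
- bot.move_linear(position, speed=0.15, rotation=None, until_force=None): straight line of the TCP; rotation=None keeps the orientation; speed is the mean speed in m/s. With until_force (N) it stops when the force on the tool has changed by that much, and returns True; else False.
- bot.goto_joints(angles): joint-space move.
- bot.set_gripper(opening, grasp_force=None): opening from 0.0 (shut) to 1.0 (fully open); grasp_force is the grip in N (None keeps the last); returns when the fingers have stopped.
- bot.wait(seconds).
- bot.solve_ik(position, orientation): joint angles nearest the present ones, or None.
- bot.camera(name): name is "scene" or "top" or "wrist"; returns the picture (400x640x3 uint8, red, green, blue); there is no depth.
- bot.calibration(name): a dict with "mtx" (3x3 intrinsics, pixels), "extrinsics" (4x4, takes a point from world to camera coordinates); the wrist camera has in their place "hand_eye" (4x4, takes a point from camera to tool coordinates, whose origin is the TCP and whose axes are the tool frame's). Camera axes: x right, y down, z forward; pixel columns grow to the right and rows downward; lengths in m; the calibration is good to about 2 mm. A picture is of the moment at which its call begins: read the wrist's pose just before it. calibration takes no time and is no camera call.
A pose or a line that the arm cannot do raises bot.PlanningError and nothing moves.
- bot.close_job(): hands the job in, once; it reports no verdict.
Trained networks look in the newest picture that a camera, given by its name, has taken for a name from the list of things; names that differ only in an ending like _2 or _b are one class to them, and where a whole thing is asked for, a point or a joint stands for the part that bears it (a point fixed in the world has none). Each returns a list of dicts, best first, with "confidence" (0 to 1); they miss things now and then, are a little off and sometimes report something else, mostly with a low value. They report only what shows in the picture. A call takes as long as a camera call. They do not tell look-alikes from the thing itself.
- bot.search_frame(camera, thing): "bbox" ([left, top, width, height] in pixels, round what is visible of it).
Readings, each from a call of its own:
- bot.read_clock(): time.
- bot.read_joint_positions(): joint angles.
- bot.read_joint_vel(): joint speeds.
- bot.read_joint_efforts(): joint torques, N m.
- bot.read_position(): TCP position.
- bot.read_tool_rot(): TCP orientation.
- bot.read_ft_force(): force on the tool from outside, world axes, zero at the start.
- bot.read_moment(): the same for the moment, N m.
- bot.read_gripper_width(): opening from 0.0 (shut) to 1.0 (fully open).
Only numpy, scipy, OpenCV 4.12 (cv2) and the standard library are available. Lean on these libraries where they do the work, as an engineer would, in place of code of your own. Each camera call takes 0.05 s, during which the arm holds its last target.

### The job

Take the hanging clip basket by its wooden knob, lift its crossbar gently until it is past the upturned tips of the hooks without straining it against the brass noses or the red sprung keeper above, and draw it out. Keep the basket level all the way, set it down softly standing wholly on the round cork mat, let go, and leave everything else where it is.

Things in the scene. Friction and masses are not known exactly. Their poses are not given: they have to be found in the camera images.
- basket_knob (a point): Centre of the pine knob on top of the hanging basket, an upright square post 20 x 20 mm, 44 mm tall, standing free: the place to grip. z up, y along the basket's crossbar. The crossbar's centre is 40 mm below this point, the basket's underside 130 mm below.
- basket_bar (a point): Middle of the basket's crossbar (8 x 8 mm steel, 196 mm long along y), 40 mm below the knob's centre. The bar's ends rest in two hooks, 84 mm either side of this point.
- basket_foot (a point): Centre of the flat underside of the basket, 90 mm below the crossbar; z up. Aluminium basket, 84 mm along x, 110 mm along y, 55 mm tall, 260 to 460 g, coloured clips lying in it.
- hanger: Fixed stand with two dark steel posts (12 mm square, 184 mm tall; at x +20 mm, y +-84 mm), each with a deep upturned hook. Origin: on the counter below the crossbar's resting place. The x axis points from the hooks' open side to the posts: the bar comes out towards -x. z up. Low end plates stop the bar sliding out sideways. Its noses and keeper are strained if the basket presses on them with over 14 N.
- hook_floor_left (a point): Floor of the hook at the stand's +y side, 106 mm above the counter, where the bar rests. In front of the bar (stand x -20 to -14 mm) the brass upturned nose rises; the trough runs from x -14 to +14 mm. Both noses are adjustable together: their tips are 18 to 54 mm above this floor, different each time and NOT measured: feel for it.
- hook_floor_right (a point): The same at the -y side. Over both noses, set along with them, lies a red sprung keeper (prongs at y +-84 mm, x -27 to +75 mm, joined by a rod at x 72 mm). Its underside is always 12 mm above the nose tips, so the 8 mm bar leaves only through that mouth, with 4 mm to spare: when the lifted bar touches the keeper it has passed the tips.
- keeper (a joint): How far the red sprung keeper is pushed up from its rest above the noses: 0 (free) to 0.006 m (hard stop), spring 3.5 N per mm from 0 N. A lifted bar feels first the basket's weight, then nothing, then this spring; it may slide out while lightly touching the keeper.
- mat: Round cork mat, 200 mm across, 6 mm thick, fixed flat on the counter; origin at the centre of its underside.
- ramekin: Bystander: a cobalt blue ceramic ramekin, 84 mm across, 50 mm tall. Origin: centre of its underside. Leave it alone.
- paddle: Bystander: a wooden butter paddle lying flat, 212 mm long, 12 mm thick. Origin: underneath, about mid-length. Leave it alone.
- canister: Bystander: a clear plastic canister with a white screw-top lid, 104 mm across, 161 mm tall. Origin: centre of its underside. Leave it alone.
- scoop: Bystander: an aluminium scoop, cup 64 mm across and 45 mm tall, handle 95 mm long. Origin: under the middle of its cup. Leave it alone.
- clip: Bystander: a steel spring-loaded chip clip lying flat, 100 x 30 x 24 mm. Origin: centre of its underside. Leave it alone.
- jar: Bystander: an amber glass jar with a wooden cap, 72 mm across, 110 mm tall. Origin: centre of its underside. Leave it alone.
Not all that is in view belongs to the job. Of the things like the mat, leave any that is blue or white; of the rest the smaller one is meant.

How it is judged:
On the way:
1. the crossbar is out of the hooks, more than 45 mm in front of its resting place (x of basket_bar in the frame of hanger below -0.045 m), for 0.1 s.
At the end, for the whole second after the job is handed in: The basket stands upright (within 0.08 rad) and at rest on the cork mat, its underside on the mat (3 to 10 mm above the counter) and its centre within 33 mm of the mat's centre, so that it is wholly on it; the robot has let go (horizontal distance between basket_foot and mat below 0.033 m and height (world z) of basket_foot between 0.003 and 0.01 m and angle between basket_foot's own z axis and vertical below 0.08 rad and linear speed of basket below 0.02 m/s); the robot touches nothing.
It fails at once if the basket is pressed against the brass noses or the red keeper with more than 14 N (contact force between basket and noses above 14 N).
It fails at once if the basket tips more than 0.25 rad (angle between basket_foot's own z axis and vertical above 0.25 rad).
It fails at once if the basket is dropped or banged down (it moves at over 0.25 m/s when not held, or at over 0.15 m/s when meeting the mat) ((contact force between the fingers and basket below 0.2 N and linear speed of basket above 0.25 m/s) or (contact force between basket and mat above 0.5 N and linear speed of basket above 0.15 m/s)).
It fails at once if a bystander is moved more than 20 mm (distance of any of ramekin, paddle, canister, scoop, clip, jar from where it was at the start of the episode above 0.02 m).
It also fails if it takes over 61 s, if anything falls off the work surface, if the arm or the gripper's body presses on something with over 40 N, if the wrist force passes 120 N, or if a joint passes its speed limit or range.

## Working session

There is one attempt and no reset: what is moved stays moved. The work goes in short steps, each a Python script; the robot and the scene stay as the last script left them, time stands still between calls to the robot, and variables do not carry over. Pictures are saved under pics/ and viewed, and the job is handed in when it is done.

```bash
mkdir -p pics; ls; python3 - <<'E'
from cell import bot
import cv2
for n in ("scene","top","wrist"):
    im=bot.camera(n); cv2.imwrite(f"pics/{n}0.png",im[:,:,::-1])
    c=bot.calibration(n); print(n,c)
    for t in ("basket_knob","basket_bar","hanger","mat","keeper","hook_floor_left"):
        print(n,t,[(r['bbox'],round(r['confidence'],2)) for r in bot.search_frame(n,t)][:4])
print(bot.read_clock(),bot.read_position(),bot.read_tool_rot(),bot.grip_depth,bot.read_ft_force())
E
```

```text
pics
scene {'mtx': array([[404.97166303,   0.        , 314.19217574],
       [  0.        , 404.97166303, 196.94287978],
       [  0.        ,   0.        ,   1.        ]]), 'extrinsics': array([[ 0.27561933,  0.96122593,  0.00887162, -0.13925499],
       [ 0.81585479, -0.22903547, -0.53096489, -0.37210397],
       [-0.5083453 ,  0.15358214, -0.84734738,  1.73206193],
       [ 0.        ,  0.        ,  0.        ,  1.        ]])}
scene basket_knob [([360.3, 192.9, 43.3, 32.0], 0.71)]
scene basket_bar [([348.2, 187.8, 52.4, 38.9], 0.94)]
scene hanger [([344.2, 183.4, 69.5, 55.9], 0.7)]
scene mat [([149.4, 171.3, 49.2, 47.0], 0.96), ([222.4, 206.5, 57.0, 55.8], 0.9), ([247.9, 270.3, 61.1, 56.9], 0.75), ([209.0, 146.5, 66.3, 54.9], 0.61)]
scene keeper [([353.2, 182.8, 58.4, 33.5], 0.81)]
scene hook_floor_left [([342.8, 185.3, 71.9, 52.6], 0.75)]
top {'mtx': array([[514.19822427,   0.        , 322.28309584],
       [  0.        , 514.19822427, 204.86662157],
       [  0.        ,   0.        ,   1.        ]]), 'extrinsics': array([[ 3.04855060e-03, -9.99820483e-01, -1.87004692e-02,
     
[... 792 characters left out ...]
    [  0.        , 292.64597674, 199.11045296],
       [  0.        ,   0.        ,   1.        ]]), 'hand_eye': array([[ 9.99999762e-01, -6.77223457e-04,  1.33400888e-04,
         1.00945463e-03],
       [-3.19654687e-04, -2.83082983e-01,  9.59095367e-01,
        -1.43299509e-01],
       [-6.11758358e-04, -9.59095181e-01, -2.83083132e-01,
         7.35021981e-02],
       [ 0.00000000e+00,  0.00000000e+00,  0.00000000e+00,
         1.00000000e+00]])}
wrist basket_knob []
wrist basket_bar []
wrist hanger []
wrist mat []
wrist keeper []
wrist hook_floor_left []
1.05 [0.12581167 0.53542629 0.23128092] [-0.55425365  0.55425502  0.43908221 -0.43910258] 0.0187 [-0.27541105  0.95979548  0.31059765]
```

```bash
python3 - <<'E'
import cv2,numpy as np
s=cv2.imread("pics/scene0.png");t=cv2.imread("pics/top0.png")
a=cv2.resize(s[130:350,130:430],None,fx=2.6,fy=2.6,interpolation=cv2.INTER_CUBIC);cv2.imwrite("pics/s0c.png",a)
a=cv2.resize(t[90:350,200:520],None,fx=2.3,fy=2.3,interpolation=cv2.INTER_CUBIC);cv2.imwrite("pics/t0c.png",a)
E
```

```text
(no output)
```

View pics/s0c.png

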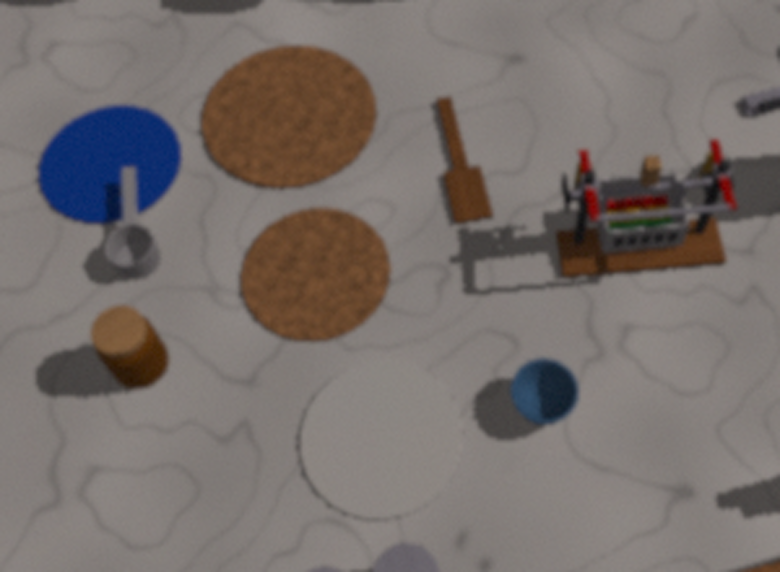

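View pics/t0c.png

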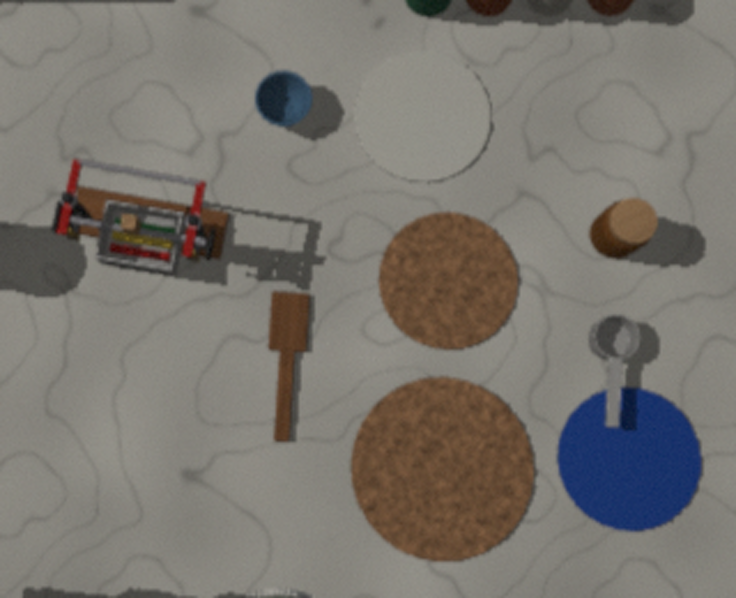

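View pics/top0.png

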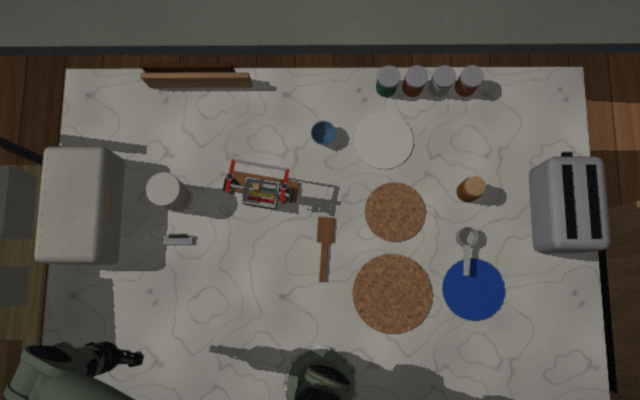

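View pics/scene0.png

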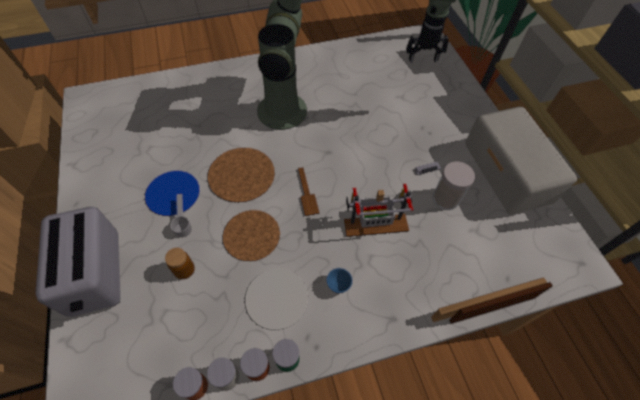

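```bash
cat > h.py <<'E'
import numpy as np, cv2
from scipy.spatial.transform import Rotation as R
from cell import bot
def q2R(q): return R.from_quat([q[1],q[2],q[3],q[0]]).as_matrix()
def R2q(M):
    x,y,z,w=R.from_matrix(M).as_quat(); return np.array([w,x,y,z])
def down(yaw):  # jaw axis (tool x) along heading yaw, tool y down
    x=np.array([np.cos(yaw),np.sin(yaw),0]);y=np.array([0,0,-1.]);return R2q(np.c_[x,y,np.cross(x,y)])
def ext(n,pose=None):
    c=bot.calibration(n)
    if n!='wrist': return c['mtx'],c['extrinsics']
    p,q=pose; T=np.eye(4);T[:3,:3]=q2R(q);T[:3,3]=p
    return c['mtx'],np.linalg.inv(T@c['hand_eye'])
def onz(n,uv,z,pose=None):
    K,E=ext(n,pose);d=E[:3,:3].T@np.linalg.solve(K,[uv[0],uv[1],1.]);o=-E[:3,:3].T@E[:3,3]
    return o+d*(z-o[2])/d[2]
def proj(n,P,pose=None):
    K,E=ext(n,pose);p=K@(E[:3,:3]@np.asarray(P,float)+E[:3,3]);return p[:2]/p[2]
E
python3 - <<'E'
from h import *
print(q2R(bot.read_tool_rot()).round(3))
o=lambda *a:onz(*a).round(4)
print("knob top",o("top",(255.6,186.5),.172),o("scene",(380,193.5),.172))
f=lambda x,y:(x/2.3+200,y/2.3+90)
g=lambda x,y:(x/2.6+130,y/2.6+130)
for a in [(378,282),(520,280),(450,212),(450,349),]: print("small",o("top",f(*a),.006))
for a in [(352,468),(535,468)]: print("big",o("top",f(*a),.006))
for a in [(240,273),(390,273),(315,208),(315,340)]: print("small s",o("scene",g(*a),.006))
print("bar",o("top",f(75,222),.110),o("top",f(190,240),.110))
for n,a in dict(rod1=(78,162),rod2=(203,183)).items(): print(n,o("top",f(*a),.16))
E
```

```text
[[ 0.229 -0.    -0.973]
 [ 0.973 -0.     0.229]
 [-0.    -1.     0.   ]]
knob top [0.5994 0.1943 0.172 ] [0.6077 0.1899 0.172 ]
small [ 0.5443 -0.1425  0.006 ]
small [ 0.5472 -0.3456  0.006 ]
small [ 0.6466 -0.2475  0.006 ]
small [ 0.4481 -0.2436  0.006 ]
big [ 0.2811 -0.1035  0.006 ]
big [ 0.2819 -0.3588  0.006 ]
small s [ 0.5271 -0.3384  0.006 ]
small s [ 0.5814 -0.1457  0.006 ]
small s [ 0.4553 -0.2224  0.006 ]
small s [ 0.6489 -0.261   0.006 ]
bar [0.6117 0.276  0.11  ] [0.5867 0.1185 0.11  ]
rod1 [0.6832 0.2646 0.16  ]
rod2 [0.6543 0.0975 0.16  ]
```

```bash
python3 - <<'E'
from h import *
psi=-0.158
kn=np.array([.603,.192])
q=down(psi)
print(bot.solve_ik([.603,.192,.131],q), bot.solve_ik([.603,.192,.31],q), bot.solve_ik([.547,-.244,.2],q))
bot.move_pose([.50,.19,.31],q)
print(bot.read_clock())
bot.move_linear([.603,.192,.30],speed=.15)
for i,(dx,dy) in enumerate([(0,0),(-.06,0.0)]):
    if i: bot.move_linear([.603+dx,.192+dy,.30],speed=.15)
    p=(bot.read_position(),bot.read_tool_rot()); im=bot.camera("wrist")
    cv2.imwrite(f"pics/w1_{i}.png",im[:,:,::-1]); np.savez(f"w1_{i}.npz",p=p[0],q=p[1]); print(p)
    print(proj("wrist",[.603,.192,.172],p), bot.search_frame("wrist","basket_knob"))
print(bot.read_clock())
E
```

```text
[ 0.19169124  0.55389572 -0.10153945  0.91536116  0.          1.92048757] [0.19169124 0.45447292 0.19915728 1.31548068 0.         1.92048757] [-0.5427729   0.43753823 -0.10758974  1.02566836  0.          1.18602343]
2.9167
(array([0.60235612, 0.19234121, 0.29986943]), array([-0.70487878,  0.70496027, -0.05585175,  0.05529468]))
[322.15507972 192.49752378] [{'bbox': [282.1, 85.6, 69.8, 168.4], 'confidence': 0.68}, {'bbox': [282.8, 71.7, 117.3, 206.7], 'confidence': 0.39}]
(array([0.5433777 , 0.19212051, 0.30073473]), array([ 0.70504954, -0.70476783,  0.05506845, -0.05634633]))
[382.85474506 182.67986457] [{'bbox': [326.5, 89.8, 72.1, 155.8], 'confidence': 0.69}, {'bbox': [343.9, 62.3, 121.4, 205.6], 'confidence': 0.4}]
4.5083
```

View pics/w1_0.png

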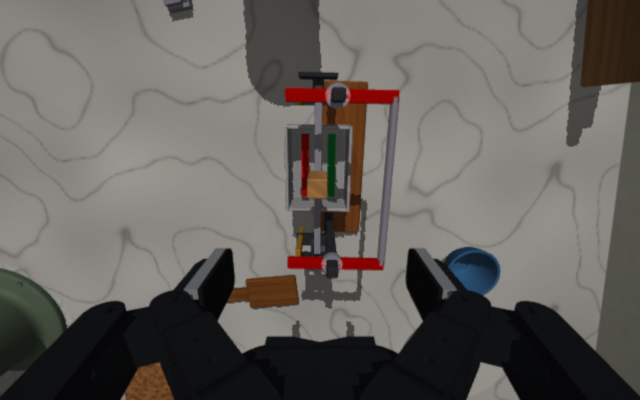

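View pics/w1_1.png

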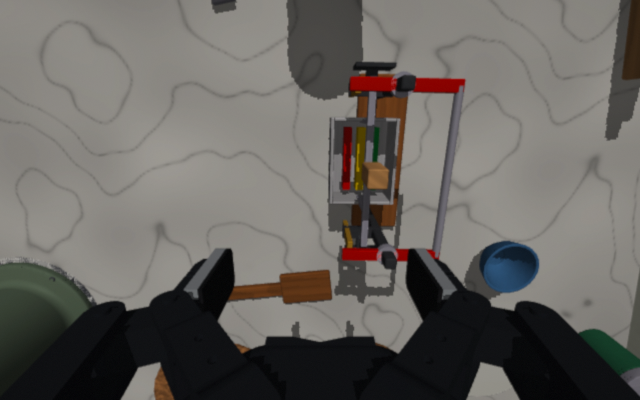

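```bash
python3 - <<'E'
import cv2,numpy as np
a=[cv2.resize(cv2.imread(f"pics/w1_{i}.png")[60:285,x:x+130],None,fx=2.66,fy=2.66,interpolation=cv2.INTER_CUBIC) for i,x in((0,275),(1,325))]
cv2.imwrite("pics/w1z.png",np.hstack(a))
E
```

```text
(no output)
```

View pics/w1z.png

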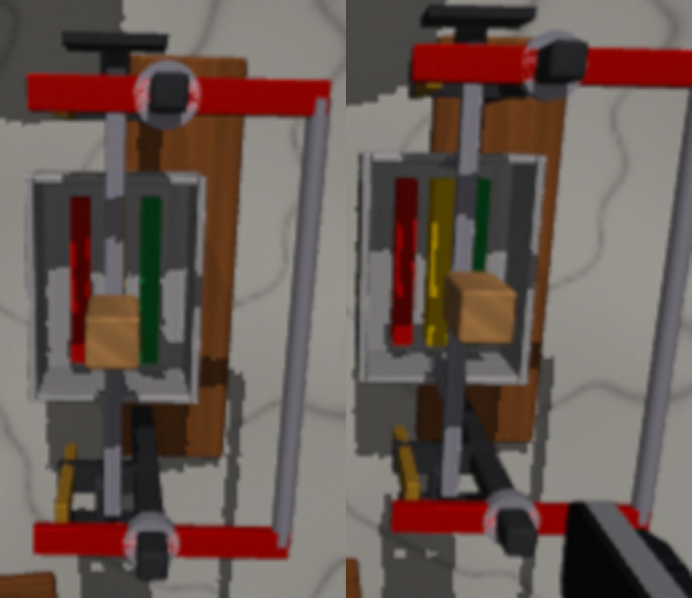

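```bash
python3 - <<'E'
from h import *
P=[];
for i in (0,1):
    d=np.load(f"w1_{i}.npz");P.append((d['p'],d['q']))
a=lambda x,y:(x/2.66+275,y/2.66+60)
b=lambda x,y:((x-346)/2.66+325,y/2.66+60)
print(onz("wrist",a(113,343),.172,P[0]),onz("wrist",b(488,315),.172,P[1]))
def tri(u,v):
    M=[]
    for uv,p in((u,P[0]),(v,P[1])):
        K,E=ext("wrist",p);M.append(K@E[:3])
    X=cv2.triangulatePoints(M[0],M[1],np.array(u),np.array(v)).ravel();return (X[:3]/X[3]).round(4)
print("knobtop",tri(a(113,343),b(488,315)))
for n,u,v in [("prongR front near",(35,525),(393,501)),("prongL front far",(28,75),(415,45)),("prongR f low",(35,556),(392,533)),("L f low",(28,108),(413,82)),("R rod end",(289,556),(648,533))]: print(n,tri(a(*u),b(*v)))
for x,y in ((115,112),(113,515)): print("bar",onz("wrist",a(x,y),.114,P[0]))
for x,y in ((471,85),(450,495)): print("bar",onz("wrist",b(x,y),.114,P[1]))
E
```

```text
[0.59913137 0.19617375 0.172     ] [0.59920941 0.19680716 0.172     ]
knobtop [0.5992 0.1966 0.1725]
prongR front near [0.5559 0.1249 0.1623]
prongL front far [0.5856 0.2902 0.1664]
prongR f low [0.5536 0.1119 0.1637]
L f low [0.5835 0.2795 0.1657]
R rod end [0.6544 0.0964 0.1649]
bar [0.61235707 0.27589561 0.114     ]
bar [0.5830879  0.09978996 0.114     ]
bar [0.61189605 0.27686909 0.114     ]
bar [0.58293525 0.10020649 0.114     ]
```

```bash
cat >> h.py <<'E'
psi=-0.1635
xs=np.array([np.cos(psi),np.sin(psi),0]); Q=down(psi)
kn=np.array([.5992,.1965])
E
python3 - <<'E'
from h import *
bot.move_linear([.5992,.1965,.26],speed=.12,rotation=Q)
bot.set_gripper(.6,60)
r=bot.move_linear([.5992,.1965,.132],speed=.08,until_force=8)
print(r,bot.read_position())
print(bot.read_ft_force())
im=bot.camera("wrist"); cv2.imwrite("pics/w2.png",im[:,:,::-1])
if not r:
    bot.set_gripper(0,60); print(bot.read_gripper_width(),bot.read_ft_force(),bot.read_position())
im=bot.camera("wrist"); cv2.imwrite("pics/w3.png",im[:,:,::-1])
print([bot.read_ft_force().round(2) for _ in range(4)],bot.read_clock())
E
```

```text
False [0.5995747  0.19656029 0.13254924]
[-0.20540106 -0.72794133  0.14858612]
0.22329020885586523 [ 0.30991324 -0.41105464  0.95089467] [0.59969135 0.19653198 0.13237152]
[array([ 1.43, -0.38,  1.52]), array([ 1.43, -0.38,  1.52]), array([ 1.43, -0.38,  1.52]), array([ 1.43, -0.38,  1.52])] 7.9
```

View pics/w3.png

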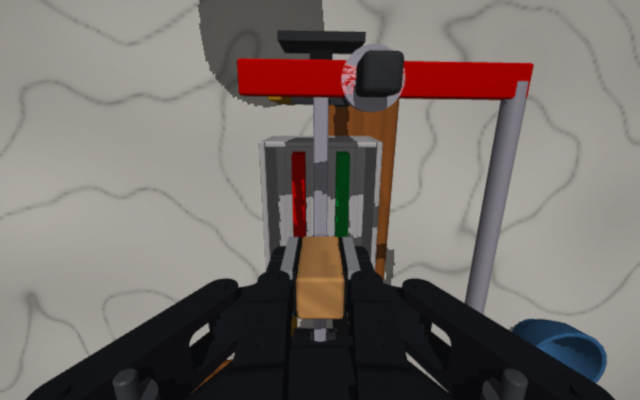

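The pads close on the knob at about (320,275), and the bar at (320,150) is parallel to the tool. I'll lift in stages and watch the force.

```bash
cat >> h.py <<'E'
def ft(n=8,dt=.03):
    a=[]
    for _ in range(n): bot.wait(dt); a.append(bot.read_ft_force())
    a=np.array(a); return a.mean(0).round(2),a.std(0).round(2)
E
python3 - <<'E'
from h import *
print(ft())
p=bot.read_position()
for z in (.142,.152):
    r=bot.move_linear([.5992,.1965,z],speed=.02,until_force=8); print(r,bot.read_position()[2],ft())
print(bot.read_clock(),bot.read_gripper_width())
E
```

```text
(array([ 1.01, -0.3 ,  1.93]), array([0.27, 0.38, 0.86]))
False 0.14190376975398358 (array([ 0.29, -0.37, -2.7 ]), array([0.45, 0.62, 0.25]))
False 0.152092503506119 (array([-0.02, -0.01, -2.94]), array([0.5 , 0.41, 0.71]))
10.0 0.225459088452014
```

```bash
python3 - <<'E'
from h import *
r=bot.move_linear([.5992,.1965,.193],speed=.012,until_force=3.5); print(r,bot.read_position(),ft(6))
print(bot.read_clock(),bot.read_gripper_width())
im=bot.camera("wrist"); cv2.imwrite("pics/w4.png",im[:,:,::-1])
E
```

```text
True [0.59873957 0.19638546 0.17791087] (array([ 0.  ,  0.13, -3.04]), array([0.34, 0.56, 0.3 ]))
12.3083 0.2245436933869762
```

View pics/w4.png

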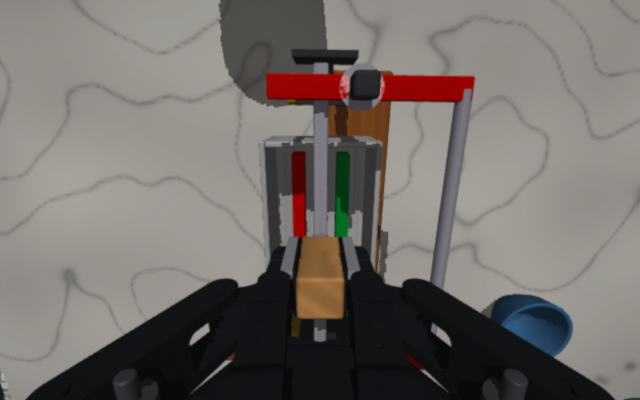

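```bash
python3 - <<'E'
from h import *
print(bot.read_position()[2])
for k in range(8):
    z=.1785+.001*k
    r=bot.move_linear([.5992,.1965,z],speed=.01,until_force=6); f=ft(8,.02);print(r,z,bot.read_position()[2].round(4),f)
    if f[0][2]<-5.5 or r: break
print(bot.read_clock())
E
```

```text
0.17686170942022958
False 0.1785 0.1782 (array([-0.84, -0.24, -4.46]), array([0.52, 0.41, 0.47]))
False 0.1795 0.1791 (array([-0.45,  0.23, -7.93]), array([0.37, 0.57, 0.27]))
13.2
```

```bash
python3 - <<'E'
from h import *
s=np.array([.5992,.1965,.1760])
bot.move_linear(s,speed=.01); print(bot.read_position().round(4),ft())
for d in (.010,.018,.026,.034,.05,.075,.10):
    r=bot.move_linear(s-xs*d,speed=.025,until_force=5); p=bot.read_position()
    f=ft(3,.02);print(d,r,p.round(4),f[0])
    if r: break
print(bot.read_clock())
for n in("wrist","scene"): im=bot.camera(n); cv2.imwrite(f"pics/{n}5.png",im[:,:,::-1])
E
```

```text
[0.5998 0.1966 0.1767] (array([-0.17,  0.13, -2.79]), array([0.45, 0.51, 0.44]))
0.01 False [0.5893 0.1982 0.1761] [-0.14 -0.17 -2.18]
0.018 False [0.5814 0.1995 0.1761] [ 0.31  0.4  -2.57]
0.026 False [0.5735 0.2008 0.1761] [ 0.04  0.05 -2.5 ]
0.034 False [0.5655 0.2021 0.1761] [-0.46 -0.28 -3.04]
0.05 False [0.55   0.2047 0.1761] [ 0.12 -0.2  -2.52]
0.075 False [0.5254 0.2087 0.176 ] [-0.09  0.2  -2.72]
0.1 False [0.5007 0.2128 0.176 ] [ 0.21  0.17 -2.59]
19.3583
```

View pics/wrist5.png

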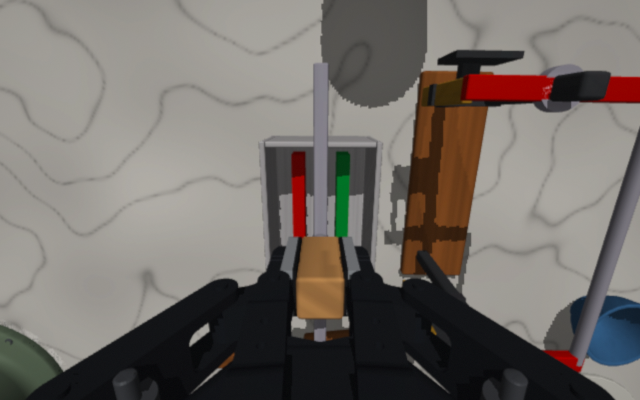

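Bar out at x −100 mm, forces only the weight. Candidates like the mat in the top view are the small cork (395,211), big cork (393,293), blue (474,290) and white (384,139). Blue and white are excluded, so the smaller cork is meant. I'll fit it and check it in an enlarged crop.

```bash
python3 - <<'E'
from h import *
def fit(n,f,c):
    im=cv2.imread(f);h=cv2.cvtColor(im,cv2.COLOR_BGR2HSV)
    m=((h[...,0]<20)&(h[...,1]>70)).astype(np.uint8);m=cv2.morphologyEx(m,cv2.MORPH_OPEN,np.ones((5,5)))
    k,l,st,ce=cv2.connectedComponentsWithStats(m);i=l[c[1],c[0]]
    cs=max(cv2.findContours((l==i).astype(np.uint8),0,1)[0],key=cv2.contourArea)[:,0]
    W=np.array([onz(n,p,.006)[:2] for p in cs+0.0]);(cx,cy),r=cv2.minEnclosingCircle((W*1000).astype(np.float32))
    A=np.c_[2*W,np.ones(len(W))];s=np.linalg.lstsq(A,(W**2).sum(1),rcond=None)[0]
    print(n,c,s[:2].round(4),"r",np.sqrt(s[2]+s[0]**2+s[1]**2).round(4),"enc",cx,cy,r)
fit("top","pics/top0.png",(395,211));fit("top","pics/top0.png",(393,293));fit("scene","pics/scene0.png",(251,235))
t=cv2.imread("pics/top0.png")[170:345,330:520];cv2.imwrite("pics/matz.png",cv2.resize(t,None,fx=3.2,fy=3.2,interpolation=cv2.INTER_CUBIC))
E
```

```text
top (395, 211) [ 0.5481 -0.2416] r 0.0974 enc 547.9813842773438 -241.7095184326172 99.26578521728516
top (393, 293) [ 0.2825 -0.2284] r 0.1255 enc 282.64697265625 -228.53065490722656 127.25630950927734
scene (251, 235) [ 0.5514 -0.2422] r 0.0973 enc 551.2163696289062 -242.41073608398438 99.38055419921875
```

View pics/matz.png

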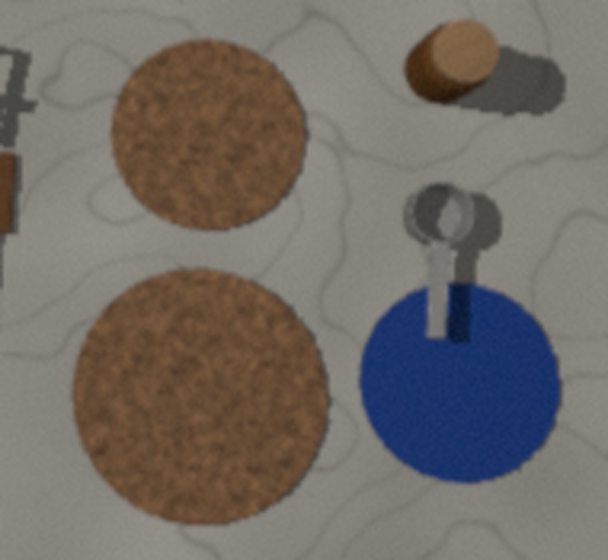

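```bash
python3 - <<'E'
from h import *
bot.move_linear([.45,.16,.215],speed=.1)
bot.move_linear([.45,-.05,.215],speed=.12)
bot.move_linear([.549,-.242,.215],speed=.12)
bot.move_linear([.549,-.242,.15],speed=.08); bot.wait(.3)
print(bot.read_position(),ft(),bot.read_clock(),bot.read_gripper_width())
for n in("wrist","scene","top"): im=bot.camera(n); cv2.imwrite(f"pics/{n}6.png",im[:,:,::-1])
a=cv2.imread("pics/top6.png")[120:300,290:510];b=cv2.imread("pics/scene6.png")[130:310,140:360]
cv2.imwrite("pics/c6.png",cv2.resize(np.hstack([a,b]),None,fx=1.8,fy=1.8,interpolation=cv2.INTER_CUBIC))
E
```

```text
[ 0.54920965 -0.24212755  0.15041696] (array([ 0.05,  0.12, -2.78]), array([0.43, 0.37, 0.3 ])) 25.8083 0.2246184352241468
```

View pics/c6.png

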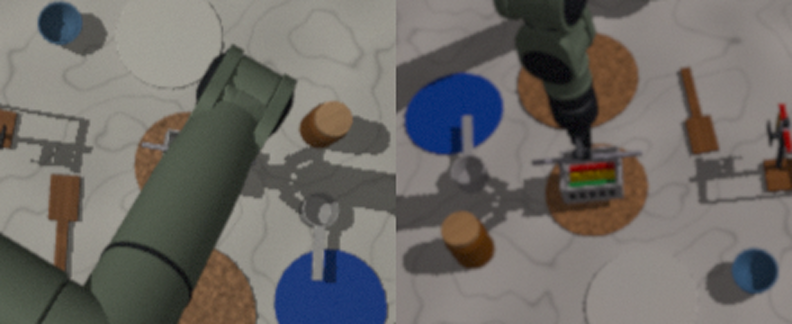

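View pics/wrist6.png

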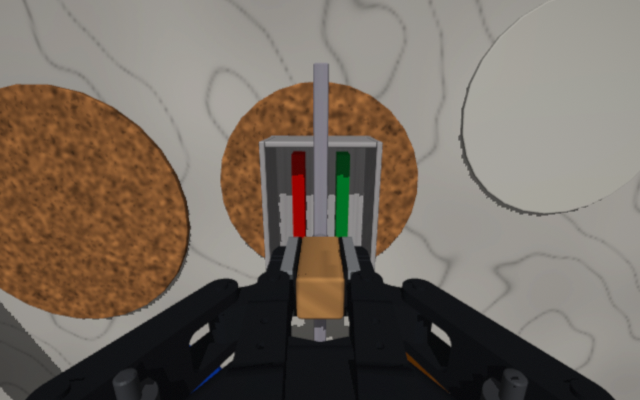

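```bash
python3 - <<'E'
from h import *
p=(bot.read_position(),bot.read_tool_rot())
for uv in((320,82),(221,178),(418,178),(255,105),(385,108)):
    w=onz("wrist",uv,.006,p); print(uv,w.round(4),np.hypot(w[0]-.549,w[1]+.242).round(4))
bot.move_linear([.549,-.242,.124],speed=.04)
r=bot.move_linear([.549,-.242,.1155],speed=.012,until_force=1.8); print(r,bot.read_position(),ft(),bot.read_clock())
E
```

```text
(320, 82) [ 0.5636 -0.1431  0.006 ] 0.1
(221, 178) [ 0.4509 -0.2154  0.006 ] 0.1016
(418, 178) [ 0.6457 -0.2475  0.006 ] 0.0969
(255, 105) [ 0.5003 -0.1529  0.006 ] 0.1015
(385, 108) [ 0.6199 -0.1754  0.006 ] 0.0973
True [ 0.54892407 -0.24217631  0.11836518] (array([-0.6 , -0.52,  5.73]), array([0.28, 0.41, 0.33])) 27.5417
```

```bash
python3 - <<'E'
from h import *
p=bot.read_position(); print(p)
bot.move_linear([.549,-.242,.1182],speed=.01); print(bot.read_position(),ft())
bot.set_gripper(.55); bot.wait(.2); print(bot.read_gripper_width(),ft())
bot.move_linear([.549,-.242,.22],speed=.08)
bot.move_linear([.45,-.1,.30],speed=.15)
bot.wait(.2)
for n in("wrist","scene","top"): im=bot.camera(n); cv2.imwrite(f"pics/{n}7.png",im[:,:,::-1])
a=cv2.imread("pics/top7.png")[120:300,290:510];b=cv2.imread("pics/scene7.png")[130:310,140:360]
cv2.imwrite("pics/c7.png",cv2.resize(np.hstack([a,b]),None,fx=1.8,fy=1.8,interpolation=cv2.INTER_CUBIC))
print(bot.read_clock(),ft())
E
```

```text
[ 0.54894037 -0.24217084  0.11837091]
[ 0.54921312 -0.24219649  0.11847653] (array([-0.81, -0.68,  4.26]), array([0.47, 0.54, 0.39]))
0.5455321237313399 (array([ 0.09,  0.  , -0.06]), array([0.42, 0.38, 0.53]))
32.1667 (array([-0.11,  0.09, -0.26]), array([0.56, 0.31, 0.33]))
```

View pics/c7.png

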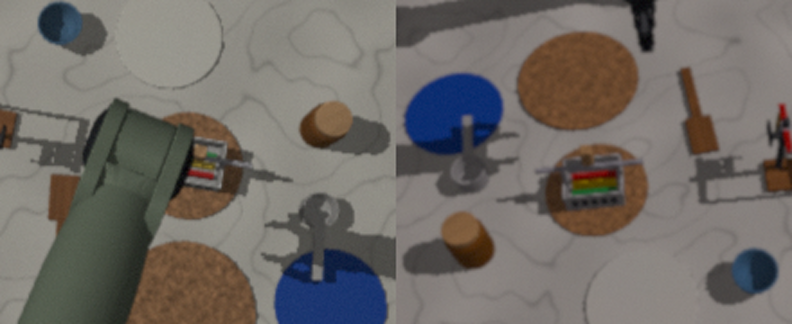

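View pics/scene7.png

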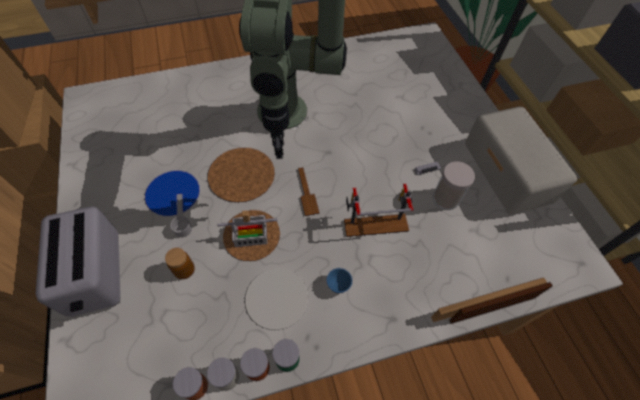

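The basket stands upright on the small cork mat at scene (250,235). The gripper is clear, and the bystanders are where they were in the first picture.

```bash
python3 - <<'E'
from cell import bot
bot.close_job(); print("done")
E
```

```text
the job is handed in; nothing more can be done
done
```

I took the basket off the hooks, set it on the smaller cork mat (200 mm across), let go and handed the job in at about 32 s of the 61 s allowed. No verdict was reported.

- **Finding the gap:** lifting slowly, the bar first touched the red keeper about 46 mm above its resting place. The press on the keeper was about 5 N (limit 14 N). I then lowered 1–2 mm into the gap and drew the bar out. At the points I read, the wrist felt only the basket's weight, about 2.8 N.
- **Setting down:** the basket met the mat at about 12 mm/s. The grip point was about 1 mm from my estimate of the mat's centre. The top and scene cameras agreed on that centre to about 3 mm.
- **Last checks:** after release the wrist force was about 0 N. The final pictures show the basket upright on the mat, the gripper clear of it, and the bystanders in view where they started.
- **Disagreements:** the first keeper contact read weight only once the arm had settled, so I felt for it again in 1 mm steps and that confirmed it. Pressing down on the mat reached about 8 N before I eased off and opened the gripper.

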